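Seat the copper bars in the stepped busbar support

ROBOT

A 6-joint arm with a two-finger parallel gripper is mounted at the origin on the work surface. World frame = base frame: x ahead of the robot, y to its left, z up, the work surface at z = 0. Lengths are in m, angles in rad, forces in N, time in s.
With the tool pointing down it reaches from about 0.35 to 0.85 m from the base axis. Payload 8.1 kg.
Tool frame: the origin (TCP) lies between the finger pads; the fingertips stand 11 mm ahead of it and the grasp point (between the pads) lies 8 mm behind it (robot.tips_ahead is the distance from the TCP to the fingertips, in m); z points along the fingers, y is the line along which they close (so a half turn about z gives the same grasp; the last joint's range is limited). The gripper opens to 93 mm and grips with 3 to 60 N. Pads are 15 mm wide; open, the fingers measure 128 mm over their backs; the gripper's body (75 mm by 188 mm) begins 65 mm behind the grasp point.
Start: joints at [1.229, 0.13, 1.488, -0, 1.523, -0.085], TCP at [0.152, 0.58, 0.23] pointing down, gripper open.
Joint ranges: [-2.96, 2.96], [-0.89, 2.26], [0.02, 2.5], [-1.34, 4.48], [0, 2.73], [-2.66, 2.66]. Speed limits (rad/s): [2.39, 2.39, 2.79, 3.14, 3.14, 3.14].

INTERFACE

Orientations are given as a rotation vector (axis times angle).
In Python, from plant import robot gives the robot as it stands. The module is installed in compiled form; this text tells all that it offers.
- The arm moves only by the tool move_arm, never from a script. Its argument "deltas" is one flat list of numbers, 7 for each row, row after row: the shift along the tool's x, y, z in m, then the turn, a rotation vector about the tool's x, y, z in rad, then the opening, from 0 (shut) to 1 (fully open). A call has 1 to 12 rows; each row is the pose to reach, as a shift and turn from the pose commanded when the call began, along the tool's axes at that moment; what a row does not reach only later rows make up. A row lasts 1/8 s, in which the tool goes at most 62.5 mm and 10.7 degrees, less where a joint would pass 70% of its speed; a pose out of reach is approached as far as the arm can. A call with a gripper value outside its range is refused whole. The fingers move at their own pace and stop on an object; "squeeze" is the grip in N (left out, the last holds). Time passes only in rows, so rows that repeat a pose let the fingers close. It gives the time, the measured TCP pose, the force, the opening and the grip force at its end, in the units of the state.
- robot.read_state(): the state, without advancing time (a new reading comes with each control period).
- robot.read_camera(name): name is "scene" or "side" or "wrist"; returns (picture, depth): 420x560x3 uint8, red, green, blue; 420x560 float32, m along the optical axis (not along the pixel's ray), 0 where there is no reading.
- robot.camera_model(name): a dict with "K" (3x3 intrinsics, pixels), "R" (3x3) and "t" (3): a world point X has camera coordinates R X + t; the wrist camera has in their place "tool_from_camera" (4x4, takes a point from camera to tool coordinates, whose origin is the TCP and whose axes are the flange's). Camera axes: x right, y down, z forward; pixel columns grow to the right and rows downward; lengths in m; the calibration is good to about 2 mm. A picture is of the moment at which its call begins: read the wrist's pose just before it. camera_model takes no time and is no camera call.
- robot.close_job(): hands the job in; it is judged then, once.
Trained networks look in the newest picture that a camera, given by its name, has taken for a name from the list of things; names that differ only in an ending like _2 or _b are one class to them, and where a whole thing is asked for, a point or a joint stands for the part that bears it (a point fixed in the world has none). Each returns a list of dicts, best first, with "confidence" (0 to 1); they miss things now and then, are a little off and sometimes report something else, mostly with a low value. They report only what shows in the picture. A call takes as long as a camera call.
- robot.recognise(camera, label): "uv" ([column, row] in pixels, amid what is visible of it).
The state is a dict: "t": time; "q": joint angles; "dq": joint speeds; "joint_torque": joint torques, N m; "tool_pos": TCP position; "orientation": TCP orientation; "force": force on the tool from outside, world axes, zero at the start; "wrist_torque": the same for the moment, N m; "opening": finger opening in m; "gripper_force": force on a finger pad.
Only numpy, scipy, OpenCV 4.12 (cv2) and the standard library are available. Lean on these libraries where they do the work, as an engineer would, in place of code of your own. Each camera call takes 0.05 s, during which the arm holds its last target. There are 200 camera calls.

TASK

Fit the two loose copper bars from the tray into the busbar support on the distribution board: each goes on edge, lengthwise across both combs and roughly centred, into the slot stepped for its thickness, fully home on its step so that its top lies level with the earth bar already fitted. The support may sit up to about a centimetre to one side of its marked place, so feel for the slots and let the bars in gently: ramming, forcing or dropping a bar cracks the moulding. Leave everything else on the bench and in the tray alone.

Things in the scene. Friction and masses are not known exactly. Their poses are not given: they have to be found in the camera images.
- board: Distribution board lying on the bench, fixed: steel plate 6 mm thick, 320 mm (x, from -120 to +200) by 220 mm (y), lips 14 mm high along its long sides. Origin on the bench under the middle of the busbar support's place; x runs along the bars, z up. Breakers up to 79 mm high stand across it at x = +107 to +189 mm.
- support_mark (a point): Middle of the support's marked place, at comb-top height, 46 mm above the bench. The support is a white moulding bolted down hard: two upright combs 20 mm thick, at x = -55 and +55 mm, open between them down to the plate. Each has three slots along x, 52 mm apart: the widest at the -y side, the 10 mm bar's in the middle, the narrowest at +y, where the 6 mm earth bar sits (top 10 mm above the combs).
- step_mark (a point): Height of the steps, 20 mm below the comb tops (at the widest slot's marked place). Each slot has a 1.5 mm chamfer at its mouth, a throat 1.5 mm wider than its bar, and at this height narrows by 4 or 5 mm: its own bar stops there, 10 mm of it standing above the combs. The next thinner bar would sink 10 mm deeper; a thicker one does not enter. The moulding cracks above about 40 N from a bar.
- thick_slot (a point): Fixed to the board: the centre of the 15 mm bar when fully home in the widest slot, if the support sat mid-way in its slotted holes. In truth the slot lies up to 12 mm to either side of this point along y (both slots and both combs off by the same amount; x, z and yaw are true): look or feel for it. x runs along the slot, z up.
- thin_slot (a point): Fixed to the board: the centre of the 10 mm bar when fully home in the middle slot, if the support sat mid-way in its slotted holes. In truth it lies off along y by the same amount as the widest slot, up to 12 mm to either side. x runs along the slot, z up.
- tray: Black tray 270 (x) x 210 (y) x 20 mm, fixed, walls and floor 5 mm; origin under its centre. The bars stand in it, one to each side of its middle, roughly along its x.
- thick_bar_mid (a point): Centre (half-way up and along) of the loose copper bar 160 mm long, 30 mm high and 15 mm thick, standing on edge on the tray floor beside the other bar. x runs along the bar, y through its thickness, z up. About 0.6 kg. The two bars differ only in thickness (15 and 10 mm).
- thin_bar_mid (a point): Centre (half-way up and along) of the loose copper bar 160 mm long, 30 mm high and 10 mm thick, standing on edge on the tray floor beside the other bar. x runs along the bar, y through its thickness, z up. About 0.4 kg. The two bars differ only in thickness (15 and 10 mm).
- standoff: A ribbed white insulator standoff, 32 mm across and 30 mm tall, at one end of the tray; origin at the centre of its underside (a tool's: on its length). A bystander: leave it alone
- offcut: A small flat copper offcut, 30 x 30 x 10 mm, at the other end of the tray; origin at the centre of its underside (a tool's: on its length). A bystander: leave it alone
- multimeter: A yellow hand multimeter, 180 x 85 x 37 mm; origin at the centre of its underside (a tool's: on its length). A bystander: leave it alone
- screwdriver: A screwdriver lying on the bench; origin at the centre of its underside (a tool's: on its length). A bystander: leave it alone
- wrench: A wrench lying on the bench; origin at the centre of its underside (a tool's: on its length). A bystander: leave it alone
- tape: A black roll of tape, 66 mm across and 19 mm tall; origin at the centre of its underside (a tool's: on its length). A bystander: leave it alone
- spare_breaker: A white two-pole breaker, 82 x 36 x 64 mm; origin at the centre of its underside (a tool's: on its length). A bystander: leave it alone

How it is judged:
At the end, for the whole second after the job is handed in: Both bars are home, each in the slot for its thickness: the bar's centre within 2.5 mm of the seated height, within 15 mm of centred lengthwise and within 14.5 mm of the reference point sideways, within 0.035 rad of the slot's direction and 0.05 rad of upright (x of thick_bar_mid in the frame of thick_slot between -0.015 and 0.015 m and y of thick_bar_mid in the frame of thick_slot between -0.0145 and 0.0145 m and z of thick_bar_mid in the frame of thick_slot between -0.0025 and 0.0025 m and angle between the x axis of thick_bar_mid and the x axis of thick_slot, either way round below 0.035 rad and angle between each of thick_bar_mid, thin_bar_mid's own z axis and vertical below 0.05 rad and x of thin_bar_mid in the frame of thin_slot between -0.015 and 0.015 m and y of thin_bar_mid in the frame of thin_slot between -0.0145 and 0.0145 m and z of thin_bar_mid in the frame of thin_slot between -0.0025 and 0.0025 m and angle between the x axis of thin_bar_mid and the x axis of thin_slot, either way round below 0.035 rad); the robot touches nothing.
It fails at once if a bar is pressed, rammed or dropped on the board or its busbar support with more than 40 N (contact force between any of thick_bar, thin_bar and board above 40 N).
It fails at once if a bystander is moved by more than 30 mm (distance of any of standoff, offcut, multimeter, screwdriver, wrench, tape, spare_breaker from where it was at the start of the episode above 0.03 m).
It also fails if it takes over 67 s, if anything falls off the work surface, if the arm or the gripper's body presses on something with over 40 N, if the wrist force passes 120 N, or if a joint passes its speed limit or range.

## Working session

There is one attempt and no reset: what is moved stays moved. The work goes in short steps, Python scripts to look and compute and a tool call to move; the robot and the scene stay as the last step left them, time stands still between calls to the robot, and variables do not carry over. Pictures are saved under pics/ and viewed, at most 10 in all, crops included, and the job is handed in when it is done.

Besides the shell and the picture viewer there is one more tool, called after "Emit:" as name(argument=value, ...), one argument or row to a line, values as JSON. move_arm: Moves the arm, as the interface text tells. Its arguments: {"type":"object","properties":{"deltas":{"type":"array","items":{"type":"number"}},"squeeze":{"type":"number"}},"required":["deltas"]}

```bash
mkdir -p pics
cat > h.py <<'E'
import numpy as np, cv2
from plant import robot
from scipy.spatial.transform import Rotation as Ro
def cloud(name):
    s=robot.read_state(); im,d=robot.read_camera(name); m=robot.camera_model(name); K=np.array(m['K'])
    v,u=np.mgrid[:d.shape[0],:d.shape[1]]
    P=np.stack([(u-K[0,2])/K[0,0]*d,(v-K[1,2])/K[1,1]*d,d],-1)
    if 'R' in m: P=(P-np.array(m['t']))@np.array(m['R'])
    else:
        T=np.array(m['tool_from_camera']); R=Ro.from_rotvec(s['orientation']).as_matrix()
        P=(P@T[:3,:3].T+T[:3,3])@R.T+np.array(s['tool_pos'])
    P[d==0]=np.nan
    return im,P
def save(im,f): cv2.imwrite('pics/'+f,im[...,::-1])
E
python3 - <<'E'
from h import *
np.set_printoptions(precision=4,suppress=True)
s=robot.read_state(); print({k:np.round(v,3) for k,v in s.items()})
out=[]
for c in ['scene','side']:
    im,P=cloud(c); np.save(c+'.npy',P); out.append(im)
    for l in ['board','tray','support_mark','thick_slot','thin_slot','thick_bar_mid','thin_bar_mid','standoff','offcut','multimeter','spare_breaker']:
        r=robot.recognise(c,l)
        for q in r[:1]:
            u,v=np.round(q['uv']).astype(int); print(c,l,q['confidence'],u,v,P[v,u])
save(np.vstack(out)[:, :],'a.png')
a=cv2.resize(np.hstack(out),(800,300)); save(out[0],'scene.png'); save(out[1],'side.png')
E
```

```text
{'t': np.float64(0.0), 'q': array([ 1.229,  0.131,  1.489, -0.   ,  1.523, -0.085]), 'dq': array([-0.002, -0.001,  0.   , -0.001, -0.   , -0.   ]), 'joint_torque': array([ -0.001, -55.987, -49.173,   0.076,   0.037,  -0.   ]), 'tool_pos': array([0.152, 0.58 , 0.229]), 'orientation': array([-0.402, -3.115,  0.003]), 'force': array([-1.002, -0.156,  0.319]), 'wrist_torque': array([ 0.02 ,  0.013, -0.036]), 'gripper_force': np.float64(0.0), 'opening': np.float64(0.093)}
scene board 0.79 348 256 [0.61   0.2196 0.0545]
scene tray 0.82 211 216 [ 0.4951 -0.2106  0.007 ]
scene support_mark 0.96 348 254 [0.5697 0.2186 0.0167]
scene thick_slot 0.75 348 253 [0.5657 0.2181 0.0164]
scene thin_slot 0.64 351 255 [0.5721 0.2272 0.0172]
scene thick_bar_mid 0.72 193 210 [ 0.508  -0.2604  0.035 ]
scene thin_bar_mid 0.8 233 215 [ 0.4788 -0.1449  0.009 ]
scene standoff 0.66 195 233 [ 0.5971 -0.2233  0.0344]
scene multimeter 0.62 449 220 [0.3947 0.4949 0.0375]
scene spare_breaker 0.57 121 227 [ 0.6277 -0.4371  0.0446]
side board 0.86 271 176 [0.5371 0.2128 0.0074]
side tray 0.86 318 288 [ 0.4674 -0.2091  0.0035]
side support_mark 0.8 270 177 [0.5334 0.2124 0.0052]
side thick_slot 0.84 268 171 [0.5391 0.2387 0.0061]
side thin_slot 0.68 272 176 [0.54   0.2122 0.0066]
side thick_bar_mid 0.69 333 295 [ 0.4774 -0.2636  0.0364]
side thin_bar_mid 0.96 307 264 [ 0.4669 -0.1514  0.0342]
side offcut 0.73 282 297 [ 0.3727 -0.2005  0.0162]
side multimeter 0.73 186 138 [0.3618 0.4729 0.0341]
side spare_breaker 0.59 418 333 [ 0.5865 -0.4468  0.0545]
```

View pics/scene.png

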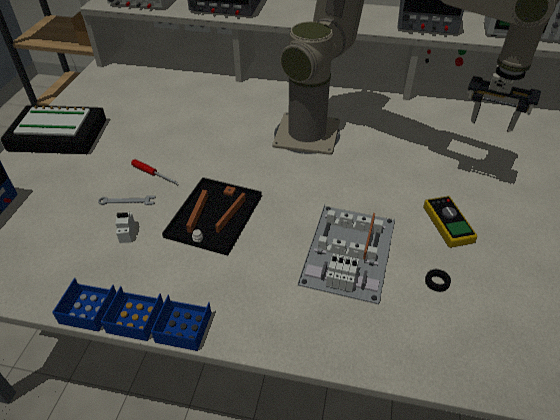

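View pics/side.png

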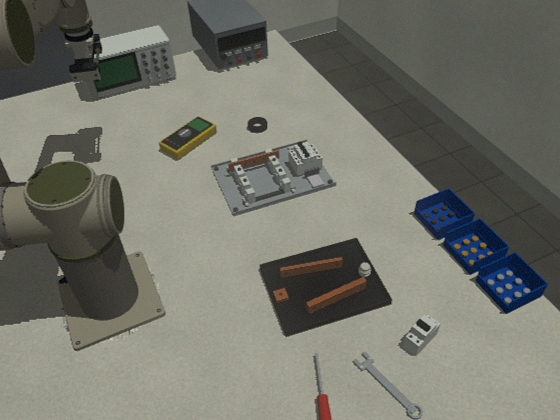

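Run:
```python
from h import *
np.set_printoptions(precision=4,suppress=True)
# Top-of-bar points in tray
for c in ['scene','side']:
    P=np.load(c+'.npy').reshape(-1,3)
    for n,(y0,y1) in dict(a=(-.30,-.235),b=(-.18,-.12)).items():
        m=(P[:,2]>.028)&(P[:,2]<.042)&(P[:,1]>y0)&(P[:,1]<y1)&(P[:,0]>.38)&(P[:,0]<.6)
        Q=P[m]; 
        if len(Q)<5: print(c,n,len(Q)); continue
        print(c,n,len(Q),cv2.minAreaRect((Q[:,:2]*1000).astype(np.float32)),np.median(Q[:,2]))
    for z0,z1,n in [(.04,.05,'comb'),(.0525,.06,'earth'),(.07,.085,'brk')]:
        m=(P[:,2]>z0)&(P[:,2]<z1)&(P[:,1]>.05)&(P[:,1]<.36)&(P[:,0]>.35)&(P[:,0]<.8)
        Q=P[m]
        if len(Q)>5: print(c,n,len(Q),cv2.minAreaRect((Q[:,:2]*1000).astype(np.float32)),Q.min(0),Q.max(0))
```

```text
scene a 224 ((493.667236328125, -254.76429748535156), (165.75271606445312, 19.271202087402344), 1.0814272165298462) 0.03533647337637421
scene b 175 ((477.8232727050781, -152.44857788085938), (13.8927001953125, 164.42555236816406), 75.58757019042969) 0.034564526683035494
scene comb 630 ((564.2869262695312, 211.5664520263672), (164.12867736816406, 259.4882507324219), 85.73511505126953) [0.4299 0.1298 0.04  ] [0.6955 0.3018 0.05  ]
scene earth 321 ((558.5670166015625, 225.9604949951172), (82.69305419921875, 273.8930358886719), 83.91246032714844) [0.4258 0.1727 0.0526] [0.695  0.2764 0.06  ]
scene brk 210 ((651.4452514648438, 210.2148895263672), (70.23089599609375, 46.881351470947266), 85.57422637939453) [0.6254 0.1752 0.07  ] [0.6773 0.2442 0.0836]
side a 426 ((501.7563171386719, -255.26849365234375), (186.0446319580078, 26.7778377532959), 4.385924816131592) 0.03372398496620092
side b 283 ((474.67681884765625, -155.69924926757812), (18.96994400024414, 159.17218017578125), 74.7161865234375) 0.033494465502771464
side comb 626 ((555.876953125, 212.08294677734375), (171.93699645996094, 269.1058044433594), 86.52913665771484) [0.4246 0.1264 0.04  ] [0.6895 0.3042 0.05  ]
side earth 214 ((556.6908569335938, 222.93089294433594), (89.2785415649414, 265.4945068359375), 84.32344055175781) [0.4287 0.1677 0.0525] [0.6911 0.2773 0.0598]
side brk 108 ((646.6698608398438, 206.3009796142578), (76.09905242919922, 43.102561950683594), 86.09598541259766) [0.625  0.1669 0.0701] [0.6702 0.2446 0.0829]
```

The pictures show the tray with two bars (side view: about (311,267) and (336,295)) and the board with the earth bar on the +y side (side view: about (253,160)). Next I plan a closer wrist look, over the board first.

```bash
cat >> h.py <<'E'
def to(p,yaw):
    """tool shift+turn to TCP p, tool y axis at yaw (deg, near 90), pointing down"""
    s=robot.read_state(); R=Ro.from_rotvec(s['orientation']); a=np.radians(yaw)
    y=np.array([np.cos(a),np.sin(a),0]); z=np.array([0,0,-1.]); G=Ro.from_matrix(np.stack([np.cross(y,z),y,z],1))
    print('shift',np.round(R.inv().apply(np.array(p)-s['tool_pos']),4),'turn',np.round((R.inv()*G).as_rotvec(),4),'t',round(s['t'],2))
E
python3 - <<'E'
from h import *
np.set_printoptions(precision=4,suppress=True)
print(robot.camera_model('wrist'))
P=np.load('scene.npy').reshape(-1,3)
m=(P[:,2]>.029)&(P[:,2]<.042)&(P[:,1]>-.3)&(P[:,1]<-.235)&(P[:,0]>.39)&(P[:,0]<.59)
print(cv2.minAreaRect((P[m,:2]*1000).astype(np.float32)))
to([.50,.22,.33],85.7)
E
```

```text
{'K': array([[366.2841,   0.    , 281.4471],
       [  0.    , 366.2841, 218.4557],
       [  0.    ,   0.    ,   1.    ]]), 'tool_from_camera': array([[ 0.0003, -0.956 , -0.2933,  0.0817],
       [ 1.    ,  0.0003,  0.0001,  0.0008],
       [-0.    , -0.2933,  0.956 , -0.1541],
       [ 0.    ,  0.    ,  0.    ,  1.    ]])}
((493.667236328125, -254.76429748535156), (165.75271606445312, 19.271202087402344), 1.0814272165298462)
shift [-0.4277 -0.2602 -0.1004] turn [ 0.     -0.     -0.1817] t 1.2
```

Emit:
move_arm(
  deltas=[-0.05, -0.03, 0.003, 0, 0, -0.02, 1, -0.1, -0.06, 0.006, 0, 0, -0.04, 1, -0.15, -0.09, 0.01, 0, 0, -0.06, 1, -0.2, -0.12, 0.013, 0, 0, -0.08, 1, -0.25, -0.15, 0.017, 0, 0, -0.1, 1, -0.3, -0.18, 0.02, 0, 0, -0.12, 1, -0.35, -0.21, 0.024, 0, 0, -0.14, 1, -0.4, -0.24, 0.028, 0, 0, -0.16, 1, -0.428, -0.26, 0.03, 0, 0, -0.182, 1, -0.428, -0.26, 0.03, 0, 0, -0.182, 1, -0.428, -0.26, 0.03, 0, 0, -0.182, 1],
)

```text
t: 2.58
tool_pos: [0.5, 0.2205, 0.1996]
orientation: [-0.118, -3.139, -0.001]
force: [0.6, 0.5, -0.6]
opening: 0.0932
gripper_force: 0.0
```

Run:
```python
from h import *
im,P=cloud('wrist'); np.save('wb.npy',P); np.save('wbi.npy',im); save(im,'wb.png')
to([.49,-.205,.2],85.7)
```

```text
shift [-2.190e-02 -4.255e-01 -4.000e-04] turn [ 0.0003 -0.0002  0.0006] t 2.62
```

View pics/wb.png

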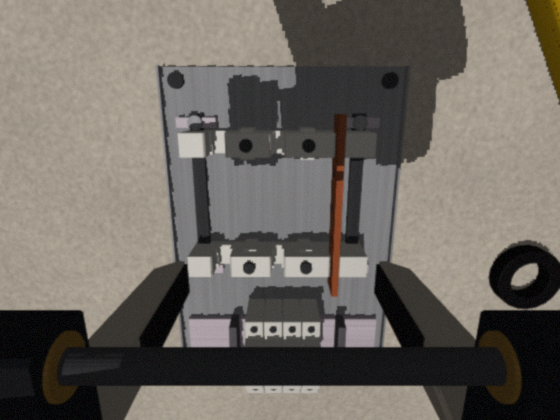

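The wrist view shows both combs (rows 145 and 262), the earth bar (col 338), and slots near cols 277 and 220. I'll move on to look at the tray while measuring these.

Emit:
move_arm(
  deltas=[0, -0.06, 0, 0, 0, 0, 0.6, 0, -0.12, 0, 0, 0, 0, 0.6, 0, -0.18, 0, 0, 0, 0, 0.6, 0, -0.24, 0, 0, 0, 0, 0.6, 0, -0.3, 0, 0, 0, 0, 0.6, 0, -0.36, 0, 0, 0, 0, 0.6, 0, -0.42, 0, 0, 0, 0, 0.6, 0, -0.425, 0, 0, 0, 0, 0.6, 0, -0.425, 0, 0, 0, 0, 0.6, 0, -0.425, 0, 0, 0, 0, 0.6],
)

```text
t: 3.88
tool_pos: [0.469, -0.2018, 0.1997]
orientation: [0.114, 3.139, 0.001]
force: [0.9, 0.4, -0.3]
opening: 0.0558
gripper_force: 0.0
```

Run:
```python
from h import *
np.set_printoptions(precision=4,suppress=True,linewidth=160)
im,P=cloud('wrist'); np.save('wt.npy',P); save(im,'wt.png')
Q=P.reshape(-1,3)
im=im.reshape(-1,3).astype(int)
for n,(y0,y1) in dict(a=(-.30,-.23),b=(-.20,-.10)).items():
    m=(Q[:,2]>.030)&(Q[:,2]<.040)&(Q[:,1]>y0)&(Q[:,1]<y1)&(Q[:,0]>.38)&(Q[:,0]<.59)&(im[:,0]>1.4*im[:,2])
    A=Q[m]; print(n,len(A),cv2.minAreaRect((A[:,:2]*1000).astype(np.float32)),np.median(A[:,2]),A[:,:2].mean(0))
    c=A[:,:2].mean(0); e=np.linalg.svd(A[:,:2]-c)[2][0] if len(A)<9000 else 0; print('yaw',np.degrees(np.arctan(e[1]/e[0])), np.percentile((A[:,:2]-c)@[-e[1],e[0]],[2,50,98]),np.percentile((A[:,:2]-c)@e,[.5,99.5]))
# board
B=np.load('wb.npy'); I=np.load('wbi.npy').astype(int)
m=(B[...,2]>.05)&(B[...,2]<.062)&(I[...,0]>1.5*I[...,2])&(B[...,0]<.62)
A=B[m]; c=A[:,:2].mean(0); e=np.linalg.svd(A[:,:2]-c)[2][0]; e*=np.sign(e[0]); print('earth',len(A),c,np.degrees(np.arctan2(e[1],e[0])),np.median(A[:,2]),np.percentile((A[:,:2]-c)@e,[.5,99.5]),np.percentile((A[:,:2]-c)@[-e[1],e[0]],[2,50,98]))
L=(B[...,:2]-c)@np.array([[e[0],-e[1]],[e[1],e[0]]])
mid=sum(np.percentile((A[:,:2]-c)@e,[.5,99.5]))/2
top=(B[...,2]>.041)&(B[...,2]<.051)
for s,k in [(-55,'near'),(55,'far')]:
    mm=top&(abs(L[...,0]-mid-s/1000)<.014); h,_=np.histogram(L[...,1][mm]*1000,np.arange(-140,31,2)); print(k,np.median(B[...,2][mm]),np.percentile(L[...,0][mm],[1,99])-mid); print(h)
```

```text
a 2724 ((493.34307861328125, -254.954833984375), (160.21908569335938, 15.334214210510254), 0.8790337443351746) 0.03404668510775953 [ 0.4865 -0.2546]
yaw 1.0826275612361373 [-0.0075  0.0001  0.007 ] [-0.073   0.0855]
b 2006 ((478.9090270996094, -152.7502899169922), (10.361846923828125, 160.15255737304688), 75.12090301513672) 0.03399033345238821 [ 0.4734 -0.1516]
yaw -14.805398045574954 [-0.0047 -0.      0.0051] [-0.0738  0.0842]
earth 1414 [0.5021 0.2689] -4.324749972382949 0.05491376218804302 [-0.0734  0.0847] [-0.0027 -0.0001  0.0031]
near 0.04506228580562538 [-0.0646 -0.0449]
[ 0  0  0 48 57 63 59 60 58 61 64 57 60 68 23  0  0  0  0  0  0  0 34 57 63 58 61 59 54 63 59 58 62 63 60 58 67 50 75 50 64 19  0  0  0  0  0 50 75 50 70 54 55
 70 51 68 57 68 53 58 60 58 58 62 59 63 59 53 86  0  0  0 26 62 59 60 61 59 60 63 55 62 58 63 60]
far 0.04502931446268335 [0.0449 0.0649]
[ 0  0  0 36 50 46 49 43 50 45 49 47 47 52 16  0  0  0  0  0  0  0 28 50 45 48 44 47 42 46 53 48 45 49 51 54 42 44 44 48 58  0  0  0  0  0  0 43 44 43 46 62 46
 43 43 52 54 42 46 43 43 47 53 45 48 43 49 43 60  0  0  0 21 49 47 46 46 45 49 47 46 46 48 48 45]
```

View pics/wt.png

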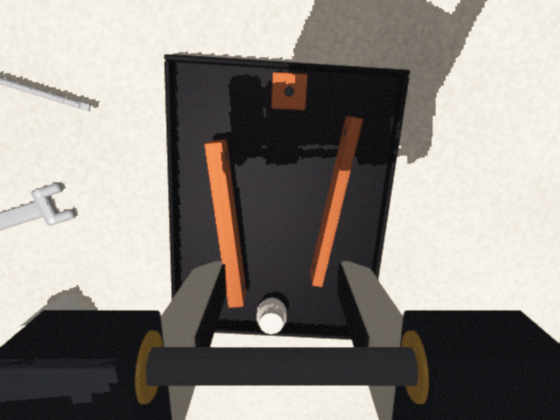

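The wrist view shows the thick bar (cols 207–243) and the thin bar (cols 312–360) clearly. I'll pick the thick one first.

Run:
```python
from h import *
B=np.load('wb.npy'); print(B[200,203],B[200,353],B[200,270],B[200,225])
to([.4933,-.2550,.022],90.9)
```

```text
[0.49945406 0.14539089 0.01013483] [0.51022654 0.28983774 0.01052969] [0.50551881 0.2096926  0.00529064] [0.50216575 0.16576029 0.0054739 ]
shift [-0.0281 -0.0513  0.1777] turn [ 0.0003  0.0002 -0.0881] t 3.92
```

Emit:
move_arm(
  deltas=[-0.014, -0.026, 0.03, 0, 0, -0.044, 0.4, -0.028, -0.0513, 0.08, 0, 0, -0.088, 0.4, -0.028, -0.0513, 0.125, 0, 0, -0.088, 0.4, -0.028, -0.0513, 0.15, 0, 0, -0.088, 0.4, -0.028, -0.0513, 0.165, 0, 0, -0.088, 0.4, -0.028, -0.0513, 0.1775, 0, 0, -0.088, 0.4, -0.028, -0.0513, 0.1775, 0, 0, -0.088, 0.4, -0.028, -0.0513, 0.1775, 0, 0, -0.088, 0.4],
  squeeze=45,
)

```text
t: 4.92
tool_pos: [0.4935, -0.2573, 0.0233]
orientation: [-0.021, 3.14, -0.002]
force: [0.4, 0.3, 0.1]
opening: 0.0373
gripper_force: 0.0
```

Emit:
move_arm(
  deltas=[0, 0, 0, 0, 0, 0, 0.2, 0, 0, 0, 0, 0, 0, 0.05, 0, 0, 0, 0, 0, 0, 0.05, 0, 0, 0, 0, 0, 0, 0.05, 0, 0, 0, 0, 0, 0, 0.05],
  squeeze=45,
)

```text
t: 5.55
tool_pos: [0.4929, -0.2567, 0.0226]
orientation: [-0.021, 3.141, 0.0]
force: [-1.5, 4.2, 5.8]
opening: 0.0145
gripper_force: 45.0
```

Emit:
move_arm(
  deltas=[0, 0, -0.02, 0, 0, 0, 0.05, 0, 0, -0.06, 0, 0, 0, 0.05, 0, 0, -0.11, 0, 0, 0, 0.05, 0, 0, -0.11, 0, 0, 0, 0.05, 0, 0, -0.11, 0, 0, 0, 0.05],
)

```text
t: 6.18
tool_pos: [0.4918, -0.2566, 0.131]
orientation: [0.021, -3.14, -0.001]
force: [-0.7, 0.2, -7.1]
opening: 0.0149
gripper_force: 45.0
```

```bash
cat >> h.py <<'E'
def held():
    im,P=cloud('wrist'); s=robot.read_state(); R=Ro.from_rotvec(s['orientation'])
    T=R.inv().apply(P.reshape(-1,3)-s['tool_pos']); I=im.reshape(-1,3).astype(int)
    m=(T[:,2]<.02)&(T[:,2]>-.03)&(abs(T[:,1])<.02)&(abs(T[:,0])>.025)&(abs(T[:,0])<.1)&(I[:,0]>1.4*I[:,2])
    A=T[m]
    for sg in (1,-1):
        q=A[A[:,0]*sg>0]
        if len(q)<20: continue
        zt=np.median(q[:,2]); q=q[abs(q[:,2]-zt)<.004]; print('side',sg,len(q),'x end',np.percentile(q[:,0],[1,99]),'z top',zt,'y edges',np.percentile(q[:,1],[3,97]),'slope y/x z/x',np.polyfit(q[:,0],q[:,1],1)[0],np.polyfit(q[:,0],q[:,2],1)[0])
    return im
E
python3 - <<'E'
from h import *
np.set_printoptions(precision=4,suppress=True)
im=held(); print(robot.read_state()['force'],robot.read_state()['tool_pos'])
to([.4999,.1654,.133],85.68)
E
```

```text
side 1 5102 x end [0.0256 0.0788] z top -0.012460302182841419 y edges [-0.0067  0.0073] slope y/x z/x -0.0007132713735432696 0.002426460981258861
side -1 1038 x end [-0.066  -0.0455] z top -0.012622299409608184 y edges [-0.0066  0.0073] slope y/x z/x -0.0012964797296754899 -0.007595548058458758
[-0.4534 -0.7603 -7.6775] [ 0.4912 -0.2561  0.1299]
shift [-0.0143  0.4214 -0.0023] turn [ 0.0018 -0.0033  0.0885] t 6.22
```

Emit:
move_arm(
  deltas=[-0.001, 0.025, 0, 0, 0, 0.006, 0.05, -0.003, 0.08, 0, 0, 0, 0.018, 0.05, -0.005, 0.14, 0, 0, 0, 0.03, 0.05, -0.007, 0.2, 0, 0, 0, 0.042, 0.05, -0.009, 0.26, 0, 0, 0, 0.055, 0.05, -0.011, 0.32, 0, 0, 0, 0.067, 0.05, -0.013, 0.375, 0, 0, 0, 0.079, 0.05, -0.014, 0.41, 0.01, 0, 0, 0.088, 0.05, -0.0145, 0.4214, 0.02, 0, -0.002, 0.0885, 0.05, -0.0145, 0.4214, 0.03, 0, -0.002, 0.0885, 0.05, -0.0145, 0.4214, 0.03, 0, -0.002, 0.0885, 0.05, -0.0145, 0.4214, 0.03, 0, -0.002, 0.0885, 0.05],
)

```text
t: 7.72
tool_pos: [0.5017, 0.1635, 0.1021]
orientation: [0.121, 3.138, -0.001]
force: [1.0, 0.1, -7.6]
opening: 0.0144
gripper_force: 45.0
```

```bash
cat > slots.py <<'E'
from h import *
def slots():
    im,B=cloud('wrist'); e=np.array([.99715,-.0754]); c=np.array([.5038,.2169])
    L=(B[...,:2]-c)@np.array([[e[0],-e[1]],[e[1],e[0]]])*1000; z=B[...,2]
    for s in (-55,55):
        mm=(z>.041)&(z<.0505)&(abs(L[...,0]-s)<12); y=np.sort(L[...,1][mm])
        y=y[(y>-90)&(y<90)]
        if len(y)<50: print(s,len(y)); continue
        g=np.diff(y); i=np.where(g>2.5)[0]; print('comb',s,len(y),'range',y[[0,-1]],'gaps',[(round(y[k],1),round(y[k+1],1)) for k in i])
    return im
E
python3 - <<'E'
from slots import *
np.set_printoptions(precision=4,suppress=True)
im=slots(); save(im,'h1.png'); s=robot.read_state(); print(s['tool_pos'],s['force'])
to([.4999,.1654,.065],85.68)
E
```

```text
comb -55 7645 range [-81.8575  82.7922] gaps [(np.float64(-63.7), np.float64(-41.5)), (np.float64(-5.4), np.float64(5.6)), (np.float64(50.2), np.float64(60.1))]
comb 55 1535 range [-64.3314  82.5403] gaps [(np.float64(-64.3), np.float64(-41.7)), (np.float64(-41.0), np.float64(-12.9)), (np.float64(-5.3), np.float64(5.7)), (np.float64(49.9), np.float64(60.1))]
[0.502  0.1637 0.1025] [ 0.0588  0.4818 -6.0919]
shift [0.0023 0.0016 0.0375] turn [ 0.0001  0.0025 -0.0014] t 7.78
```

View pics/h1.png

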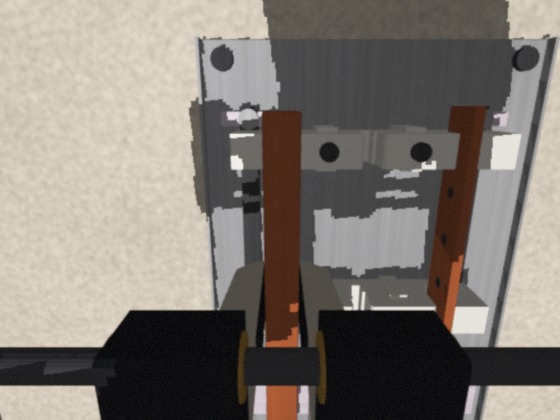

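The view shows the bar (cols 265–300) hovering by the widest slot. The middle slot measures +0.1 mm, so the estimate holds. I'll lower it to just above the mouth.

Emit:
move_arm(
  deltas=[0.002, 0.0015, 0.015, 0, 0.002, -0.001, 0.05, 0.002, 0.0015, 0.03, 0, 0.002, -0.001, 0.05, 0.002, 0.0015, 0.033, 0, 0.002, -0.001, 0.05, 0.002, 0.0015, 0.033, 0, 0.002, -0.001, 0.05, 0.002, 0.0015, 0.033, 0, 0.002, -0.001, 0.05, 0.002, 0.0015, 0.033, 0, 0.002, -0.001, 0.05],
)

```text
t: 8.52
tool_pos: [0.5002, 0.1664, 0.0697]
orientation: [0.117, 3.138, 0.001]
force: [-0.7, -0.6, -5.6]
opening: 0.0141
gripper_force: 45.0
```

Run:
```python
from slots import *
np.set_printoptions(precision=4,suppress=True)
s=robot.read_state(); print(s['tool_pos'],s['force'])
slots(); held()
to([.4999,.1652,.0435],85.68)
```

```text
[0.5002 0.1664 0.0697] [-0.7052 -0.6389 -5.6245]
comb -55 10783 range [-82.0656  83.3184] gaps [(np.float64(-59.9), np.float64(-40.5)), (np.float64(-5.4), np.float64(5.5)), (np.float64(50.2), np.float64(60.1))]
comb 55 452 range [-60.3505  82.524 ] gaps [(np.float64(-60.3), np.float64(-40.3)), (np.float64(-39.1), np.float64(48.3)), (np.float64(49.9), np.float64(60.9))]
side 1 5144 x end [0.0257 0.0794] z top -0.011518712468625628 y edges [-0.0062  0.0077] slope y/x z/x -0.001163545060174452 0.0011956974203897492
side -1 1038 x end [-0.0652 -0.0452] z top -0.011560638548790013 y edges [-0.0061  0.0078] slope y/x z/x -0.010308120746808896 -0.005103299464570362
shift [ 0.0001 -0.0012  0.0261] turn [0.0003 0.0007 0.0011] t 8.62
```

Emit:
move_arm(
  deltas=[0, -0.0016, 0.001, 0, 0, 0.001, 0.05, 0, -0.0016, 0.002, 0, 0, 0.001, 0.05, 0, -0.0016, 0.003, 0, 0, 0.001, 0.05, 0, -0.0016, 0.004, 0, 0, 0.001, 0.05, 0, -0.0016, 0.005, 0, 0, 0.001, 0.05, 0, -0.0016, 0.006, 0, 0, 0.001, 0.05, 0, -0.0016, 0.007, 0, 0, 0.001, 0.05, 0, -0.0016, 0.007, 0, 0, 0.001, 0.05],
)

```text
t: 9.62
tool_pos: [0.4995, 0.1647, 0.062]
orientation: [-0.118, -3.139, -0.0]
force: [0.6, -0.5, -6.7]
opening: 0.0145
gripper_force: 45.0
```

Emit:
move_arm(
  deltas=[0, 0, 0.0007, 0, 0, 0, 0.05, 0, 0, 0.0014, 0, 0, 0, 0.05, 0, 0, 0.002, 0, 0, 0, 0.05],
)

```text
t: 10.0
tool_pos: [0.4996, 0.1647, 0.0601]
orientation: [-0.118, -3.139, -0.0]
force: [-0.1, 0.2, -7.4]
opening: 0.0147
gripper_force: 45.0
```

Emit:
move_arm(
  deltas=[0, 0, 0.0015, 0, 0, 0, 0.05, 0, 0, 0.003, 0, 0, 0, 0.05, 0, 0, 0.0045, 0, 0, 0, 0.05, 0, 0, 0.006, 0, 0, 0, 0.05, 0, 0, 0.0075, 0, 0, 0, 0.05, 0, 0, 0.009, 0, 0, 0, 0.05, 0, 0, 0.0105, 0, 0, 0, 0.05, 0, 0, 0.012, 0, 0, 0, 0.05, 0, 0, 0.013, 0, 0, 0, 0.05, 0, 0, 0.013, 0, 0, 0, 0.05],
)

```text
t: 11.25
tool_pos: [0.4996, 0.1647, 0.047]
orientation: [-0.118, -3.139, -0.0]
force: [-1.0, 0.5, -6.3]
opening: 0.0147
gripper_force: 45.0
```

Emit:
move_arm(
  deltas=[0, 0, 0.0006, 0, 0, 0, 0.05, 0, 0, 0.0012, 0, 0, 0, 0.05, 0, 0, 0.0018, 0, 0, 0, 0.05],
)

```text
t: 11.62
tool_pos: [0.4996, 0.1647, 0.0453]
orientation: [0.118, 3.139, 0.0]
force: [-0.2, -0.5, -6.2]
opening: 0.0143
gripper_force: 45.0
```

Emit:
move_arm(
  deltas=[0, 0, 0.0005, 0, 0, 0, 0.05, 0, 0, 0.001, 0, 0, 0, 0.05, 0, 0, 0.0015, 0, 0, 0, 0.05],
)

```text
t: 12.0
tool_pos: [0.4996, 0.1647, 0.0438]
orientation: [0.118, 3.139, 0.0]
force: [0.8, 0.3, -6.3]
opening: 0.0144
gripper_force: 45.0
```

Emit:
move_arm(
  deltas=[0, 0, 0.0004, 0, 0, 0, 0.05, 0, 0, 0.0008, 0, 0, 0, 0.05],
)

```text
t: 12.25
tool_pos: [0.4997, 0.1647, 0.0435]
orientation: [-0.118, -3.139, -0.0]
force: [-4.9, -0.8, 3.2]
opening: 0.0147
gripper_force: 45.0
```

Contact came at the predicted height, so the bar is seated. I'll release it and retreat.

Emit:
move_arm(
  deltas=[0, 0, 0, 0, 0, 0, 0.2, 0, 0, 0, 0, 0, 0, 0.3, 0, 0, 0, 0, 0, 0, 0.35, 0, 0, 0, 0, 0, 0, 0.35, 0, 0, -0.02, 0, 0, 0, 0.35, 0, 0, -0.06, 0, 0, 0, 0.35, 0, 0, -0.1, 0, 0, 0, 0.35, 0, 0, -0.12, 0, 0, 0, 0.35, 0, 0, -0.12, 0, 0, 0, 0.35],
)

```text
t: 13.38
tool_pos: [0.5011, 0.165, 0.1651]
orientation: [0.118, 3.135, 0.002]
force: [0.5, -0.8, 0.1]
opening: 0.0326
gripper_force: 0.0
```

Run:
```python
from h import *
np.set_printoptions(precision=4,suppress=True)
im,B=cloud('wrist'); I=im.astype(int); e=np.array([.99715,-.0754]); c=np.array([.5038,.2169])
L=(B[...,:2]-c)@np.array([[e[0],-e[1]],[e[1],e[0]]])*1000; z=B[...,2]
for n,y0 in dict(thick=-52,earth=52).items():
    m=(abs(L[...,1]-y0)<14)&(z>.049)&(z<.075)&(I[...,0]>1.4*I[...,2])&(abs(L[...,0])<100); A=L[m]
    print(n,len(A),np.percentile(z[m],[5,50,95]),np.percentile(A[:,0],[.5,99.5]),np.percentile(A[:,1],[3,97]),'slope',np.polyfit(A[:,0],A[:,1],1)[0],'z slope',np.polyfit(A[:,0]/1e3,z[m],1)[0])
save(im,'s1.png'); to([.4789,-.1528,.160],75.15); to([.4789,-.1528,.022],75.15)
```

```text
thick 4025 [0.0539 0.055  0.0561] [-79.37    78.0179] [-58.56   -44.7019] slope 0.0014096174634988512 z slope 0.0005787360164523549
earth 2155 [0.0501 0.0548 0.0561] [-79.3854  78.1063] [48.8575 54.7344] slope -0.0009275702493167806 z slope 0.0002846026940282899
shift [-0.0028 -0.3183  0.0032] turn [0.0006 0.0013 0.1839] t 13.43
shift [-0.0026 -0.3183  0.1412] turn [0.0006 0.0013 0.1839] t 13.43
```

The thick bar is level with the earth bar and centred. Next is the thin bar.

Emit:
move_arm(
  deltas=[0, -0.025, 0, 0, 0, 0.02, 0.35, 0, -0.08, 0, 0, 0, 0.05, 0.35, 0, -0.14, 0, 0, 0, 0.08, 0.35, -0.001, -0.2, 0, 0, 0, 0.115, 0.35, -0.002, -0.255, 0.01, 0, 0, 0.15, 0.35, -0.0025, -0.3, 0.03, 0, 0, 0.175, 0.35, -0.0027, -0.3183, 0.065, 0, 0.001, 0.184, 0.35, -0.0027, -0.3183, 0.08, 0, 0.001, 0.184, 0.35, -0.0027, -0.3183, 0.08, 0, 0.001, 0.184, 0.35],
)

```text
t: 14.55
tool_pos: [0.4767, -0.1515, 0.0808]
orientation: [-0.405, -3.11, -0.003]
force: [-0.2, 0.9, 0.0]
opening: 0.0326
gripper_force: 0.0
```

Run:
```python
from h import *
print(robot.read_state()['tool_pos'])
to([.4789,-.1528,.022],75.15)
```

```text
[ 0.47672976 -0.15152966  0.08079425]
shift [-0.0028 -0.0007  0.0588] turn [ 0.001  -0.0056  0.0002] t 14.55
```

Emit:
move_arm(
  deltas=[-0.0028, -0.0007, 0.025, 0, -0.003, 0, 0.35, -0.0028, -0.0007, 0.04, 0, -0.004, 0, 0.35, -0.0028, -0.0007, 0.052, 0, -0.005, 0, 0.35, -0.0028, -0.0007, 0.0588, 0, -0.005, 0, 0.35, -0.0028, -0.0007, 0.0588, 0, -0.005, 0, 0.35, -0.0028, -0.0007, 0.0588, 0, -0.005, 0, 0.15, -0.0028, -0.0007, 0.0588, 0, -0.005, 0, 0, -0.0028, -0.0007, 0.0588, 0, -0.005, 0, 0, -0.0028, -0.0007, 0.0588, 0, -0.005, 0, 0, -0.0028, -0.0007, 0.0588, 0, -0.005, 0, 0],
  squeeze=45,
)

```text
t: 15.8
tool_pos: [0.4812, -0.1544, 0.0246]
orientation: [0.406, 3.111, -0.001]
force: [-0.3, 0.7, 4.2]
opening: 0.0097
gripper_force: 45.0
```

Emit:
move_arm(
  deltas=[0, 0, -0.02, 0, 0, 0, 0, 0, 0, -0.06, 0, 0, 0, 0, 0, 0, -0.11, 0, 0, 0, 0, 0, 0, -0.11, 0, 0, 0, 0, 0, 0, -0.11, 0, 0, 0, 0],
)

```text
t: 16.42
tool_pos: [0.4794, -0.1538, 0.1325]
orientation: [0.406, 3.113, 0.0]
force: [-0.1, -0.4, -5.2]
opening: 0.0095
gripper_force: 45.0
```

Run:
```python
from h import *
np.set_printoptions(precision=4,suppress=True)
held(); s=robot.read_state(); print(s['force'],s['tool_pos'],s['opening'])
to([.5038,.2166,.100],85.68)
```

```text
side 1 3515 x end [0.0258 0.0815] z top -0.010304883099389168 y edges [-0.004   0.0054] slope y/x z/x -0.00021640978163200343 -0.0023521965013374386
side -1 690 x end [-0.0679 -0.0254] z top -0.01003919507331465 y edges [-0.0039  0.0054] slope y/x z/x -0.008023637188803449 -0.00701371721646736
[-0.5931  0.0367 -4.8525] [ 0.4788 -0.1535  0.1317] 0.010068454039589994
shift [0.0708 0.3641 0.0319] turn [ 0.0006  0.0001 -0.1839] t 16.48
```

Emit:
move_arm(
  deltas=[0.004, 0.025, 0, 0, 0, -0.012, 0, 0.015, 0.08, 0, 0, 0, -0.04, 0, 0.027, 0.14, 0, 0, 0, -0.07, 0, 0.039, 0.2, 0, 0, 0, -0.1, 0, 0.051, 0.26, 0, 0, 0, -0.13, 0, 0.061, 0.315, 0, 0, 0, -0.16, 0, 0.068, 0.35, 0.01, 0, 0, -0.175, 0, 0.0708, 0.3641, 0.02, 0, 0, -0.184, 0, 0.0708, 0.3641, 0.0319, 0, 0, -0.184, 0, 0.0708, 0.3641, 0.0319, 0, 0, -0.184, 0, 0.0708, 0.3641, 0.0319, 0, 0, -0.184, 0, 0.0708, 0.3641, 0.0319, 0, 0, -0.184, 0],
)

```text
t: 17.98
tool_pos: [0.5061, 0.2152, 0.1027]
orientation: [0.12, 3.134, -0.001]
force: [-0.0, 0.1, -4.0]
opening: 0.01
gripper_force: 45.0
```

Run:
```python
from h import *
np.set_printoptions(precision=4,suppress=True)
s=robot.read_state(); print(s['tool_pos']); to([.5045,.2164,.073],85.68)
```

```text
[0.5061 0.2152 0.1027]
shift [0.0018 0.0011 0.0297] turn [-0.0004  0.005  -0.0013] t 17.98
```

Emit:
move_arm(
  deltas=[0.0018, 0.0011, 0.015, 0, 0.003, -0.001, 0, 0.0018, 0.0011, 0.025, 0, 0.003, -0.001, 0, 0.0018, 0.0011, 0.0297, 0, 0.003, -0.001, 0, 0.0018, 0.0011, 0.0297, 0, 0.003, -0.001, 0, 0.0018, 0.0011, 0.0297, 0, 0.003, -0.001, 0, 0.0018, 0.0011, 0.0297, 0, 0.003, -0.001, 0],
)

```text
t: 18.73
tool_pos: [0.5043, 0.2172, 0.0728]
orientation: [0.117, 3.138, -0.001]
force: [-0.4, 0.3, -4.4]
opening: 0.0097
gripper_force: 45.0
```

Run:
```python
from h import *
np.set_printoptions(precision=4,suppress=True)
s=robot.read_state(); print(s['tool_pos'],s['force']); held(); to([.5045,.2164,.066],85.68)
```

```text
[0.5043 0.2172 0.0728] [-0.3921  0.2982 -4.3818]
side 1 3512 x end [0.0259 0.0819] z top -0.009625904742537788 y edges [-0.0039  0.0054] slope y/x z/x -0.0014583735196457917 -0.0033672650786179406
side -1 683 x end [-0.0676 -0.0468] z top -0.009174153282960782 y edges [-0.0038  0.0055] slope y/x z/x 0.004093406750423929 -0.003124260008030933
shift [-0.0004 -0.0008  0.0068] turn [-0.0004  0.0016  0.0012] t 18.77
```

Emit:
move_arm(
  deltas=[0, -0.0008, 0.001, 0, 0.001, 0.001, 0, 0, -0.0008, 0.002, 0, 0.001, 0.001, 0, 0, -0.0008, 0.003, 0, 0.001, 0.001, 0, 0, -0.0008, 0.004, 0, 0.001, 0.001, 0, 0, -0.0008, 0.005, 0, 0.001, 0.001, 0, 0, -0.0008, 0.006, 0, 0.001, 0.001, 0, 0, -0.0008, 0.007, 0, 0.001, 0.001, 0, 0, -0.0008, 0.007, 0, 0.001, 0.001, 0],
)

```text
t: 19.77
tool_pos: [0.5037, 0.2163, 0.0652]
orientation: [-0.118, -3.139, 0.001]
force: [0.3, 0.1, -5.1]
opening: 0.0097
gripper_force: 45.0
```

Emit:
move_arm(
  deltas=[0, 0, 0.0006, 0, 0, 0, 0, 0, 0, 0.0012, 0, 0, 0, 0, 0, 0, 0.0018, 0, 0, 0, 0],
)

```text
t: 20.15
tool_pos: [0.5038, 0.2163, 0.0635]
orientation: [-0.118, -3.139, 0.001]
force: [0.2, 0.2, -4.5]
opening: 0.0095
gripper_force: 45.0
```

Emit:
move_arm(
  deltas=[0, 0, 0.0006, 0, 0, 0, 0, 0, 0, 0.0012, 0, 0, 0, 0, 0, 0, 0.0018, 0, 0, 0, 0],
)

```text
t: 20.52
tool_pos: [0.5038, 0.2163, 0.0617]
orientation: [-0.118, -3.139, 0.001]
force: [-0.2, -0.1, -5.3]
opening: 0.0097
gripper_force: 45.0
```

In the throat with no side load. Lowering further.

Emit:
move_arm(
  deltas=[0, 0, 0.0015, 0, 0, 0, 0, 0, 0, 0.003, 0, 0, 0, 0, 0, 0, 0.0045, 0, 0, 0, 0, 0, 0, 0.006, 0, 0, 0, 0, 0, 0, 0.0075, 0, 0, 0, 0, 0, 0, 0.009, 0, 0, 0, 0, 0, 0, 0.0105, 0, 0, 0, 0, 0, 0, 0.012, 0, 0, 0, 0, 0, 0, 0.013, 0, 0, 0, 0, 0, 0, 0.0135, 0, 0, 0, 0],
)

```text
t: 21.78
tool_pos: [0.5038, 0.2163, 0.0481]
orientation: [-0.118, -3.139, 0.001]
force: [0.3, 0.8, -5.3]
opening: 0.0098
gripper_force: 45.0
```

Emit:
move_arm(
  deltas=[0, 0, 0.0005, 0, 0, 0, 0, 0, 0, 0.001, 0, 0, 0, 0, 0, 0, 0.001, 0, 0, 0, 0],
)

```text
t: 22.15
tool_pos: [0.5038, 0.2163, 0.0472]
orientation: [-0.118, -3.139, 0.001]
force: [-0.6, -0.2, -4.4]
opening: 0.0098
gripper_force: 45.0
```

Emit:
move_arm(
  deltas=[0, 0, 0.0004, 0, 0, 0, 0, 0, 0, 0.0008, 0, 0, 0, 0, 0, 0, 0.0008, 0, 0, 0, 0],
)

```text
t: 22.52
tool_pos: [0.5038, 0.2162, 0.0464]
orientation: [-0.118, -3.139, 0.001]
force: [-1.1, -0.4, -4.2]
opening: 0.0101
gripper_force: 45.0
```

Emit:
move_arm(
  deltas=[0, 0, 0.0003, 0, 0, 0, 0, 0, 0, 0.0006, 0, 0, 0, 0, 0, 0, 0.0006, 0, 0, 0, 0],
)

```text
t: 22.9
tool_pos: [0.5039, 0.2163, 0.0459]
orientation: [-0.118, -3.139, 0.001]
force: [0.0, 0.3, -2.2]
opening: 0.01
gripper_force: 45.0
```

Emit:
move_arm(
  deltas=[0, 0, 0.0003, 0, 0, 0, 0, 0, 0, 0.0004, 0, 0, 0, 0, 0, 0, 0.0004, 0, 0, 0, 0],
)

```text
t: 23.28
tool_pos: [0.5039, 0.2163, 0.0456]
orientation: [0.118, 3.139, -0.001]
force: [-2.7, -0.6, 0.1]
opening: 0.0096
gripper_force: 45.0
```

Emit:
move_arm(
  deltas=[0, 0, 0, 0, 0, 0, 0.15, 0, 0, 0, 0, 0, 0, 0.25, 0, 0, 0, 0, 0, 0, 0.28, 0, 0, 0, 0, 0, 0, 0.28, 0, 0, -0.02, 0, 0, 0, 0.28, 0, 0, -0.06, 0, 0, 0, 0.28, 0, 0, -0.1, 0, 0, 0, 0.28, 0, 0, -0.12, 0, 0, 0, 0.28, 0, 0, -0.12, 0, 0, 0, 0.28],
)

```text
t: 24.4
tool_pos: [0.5049, 0.2167, 0.1668]
orientation: [0.118, 3.137, 0.0]
force: [-0.5, -0.1, -0.5]
opening: 0.0264
gripper_force: 0.0
```

Run:
```python
from h import *
np.set_printoptions(precision=4,suppress=True)
im,B=cloud('wrist'); I=im.astype(int); e=np.array([.99715,-.0754]); c=np.array([.5038,.2169])
L=(B[...,:2]-c)@np.array([[e[0],-e[1]],[e[1],e[0]]])*1000; z=B[...,2]
for n,y0 in dict(thick=-52,thin=0,earth=52).items():
    m=(abs(L[...,1]-y0)<14)&(z>.049)&(z<.075)&(I[...,0]>1.4*I[...,2])&(abs(L[...,0])<100); A=L[m]
    print(n,len(A),np.percentile(z[m],[5,50,95]),np.percentile(A[:,0],[.5,99.5]),np.percentile(A[:,1],[3,97]),'slope',np.polyfit(A[:,0],A[:,1],1)[0],'z slope',np.polyfit(A[:,0]/1e3,z[m],1)[0])
save(im,'s2.png'); print(robot.read_state()['tool_pos'])
```

```text
thick 3707 [0.0534 0.0549 0.0561] [-79.5082  63.9145] [-58.4159 -44.1361] slope -0.011292257513006066 z slope 0.0003524112190181477
thin 2672 [0.0538 0.055  0.0561] [-81.951   75.9564] [-4.4752  4.828 ] slope 0.0011074508519346605 z slope 0.0008343956931151984
earth 1564 [0.0511 0.0549 0.0562] [-79.0325  54.4276] [49.0558 54.6906] slope 0.0016415865949176713 z slope 0.0008882856155048078
[0.5038 0.2164 0.1649]
```

View pics/s2.png

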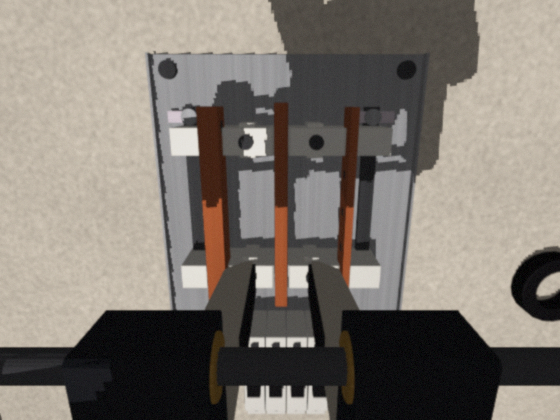

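The picture shows all three bars seated and level (cols 212, 281 and 350). Handing in.

```bash
python3 -c "
from plant import robot
print(robot.close_job())"
```

```text
the job is handed in; nothing more can be done
None
```

Both bars are seated in their slots, tops level with the earth bar to within about 1 mm and centred to within about 3 mm lengthwise; the job was handed in at about 24.5 s, and no verdict came back.

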